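# Clamp a part on the rotary table to the wrench's click

## Robot

A 7-joint arm with a two-finger parallel gripper is mounted at the origin on the work surface. World frame = base frame: x ahead of the robot, y to its left, z up, the work surface at z = 0. Lengths are in m, angles in degrees, forces in N, time in s.
With the tool pointing down it reaches from about 0.4 to 0.9 m from the base axis. Payload 5.6 kg.
Tool frame: the origin (TCP) lies midway between the tips of the shut fingers; the grasp point (between the pads) lies robot.hold_point_z behind it (robot.hold_point_z is the distance from the TCP to the grasp point, in m); z points along the fingers, y is the direction in which the jaws open and shut (so a half turn about z gives the same grasp; the last joint's range is limited). The gripper opens to 92 mm and grips with 3 to 60 N. Pads are 20 mm wide; open, the fingers measure 128 mm over their backs; the gripper's body (75 mm by 189 mm) begins 69 mm behind the grasp point.
Start: joints at [64.229, 26.786, -0.665, 91.828, 0.344, 61.387, -3.226], TCP at [0.257, -0.597, 0.215] pointing down, gripper open.
Joint ranges: [-144.91, 144.91], [-17.63, 115.5], [-89.93, 88.59], [15.96, 139.68], [-74.01, 254.01], [8.47, 105.57], [-167.45, 167.45]. Speed limits (degrees/s): [147.25, 147.25, 180, 180, 180, 180, 180].

## Interface

Orientations are given as [roll, pitch, yaw] about the fixed x, y, z axes, in that order (R = Rz(yaw) Ry(pitch) Rx(roll)).
In Python, from rig import robot gives the robot as it stands. The module is installed in compiled form; this text tells all that it offers.
- The arm moves only by the tool apply_moves, never from a script. Its argument "motion" is a list of rows, each a list of 3 entries, a list of its own where there are three numbers: the opening, from -1 (shut) to 1 (fully open), then the shift along the world's x, y, z in units of 0.02 m (1.0 is 0.02 m), then the turn, a rotation vector about the world's x, y, z in units of 0.12 rad (1.0 is 0.12 rad). In form: [[grip, [tx, ty, tz], [rx, ry, rz]], ...]. A call has 1 to 12 rows; each row shifts and turns the pose as measured when the row begins; what a row does not reach is not made up. A row lasts 1/12 s, in which the tool goes at most 41.7 mm and 7.16 degrees, less where a joint would pass 70% of its speed; a pose out of reach is approached as far as the arm can. A call with a number of a shift or a turn outside -1 to 1 is refused whole. A call with a gripper value outside its range is refused whole. The fingers move at their own pace and stop on an object; "newtons" is the grip in N (left out, the last holds). Time passes only in rows, so rows that do not move let the fingers close. It gives the time, the measured TCP pose, the force and the opening at its end, in the units of the state.
- robot.read_state(): the state, without advancing time (a new reading comes with each control period).
- robot.get_image(name): name is "scene" or "side" or "wrist"; returns a dict with "frame" (420x560x3 uint8, blue, green, red), "mtx" (3x3 intrinsics, pixels), "distortion" ([k1, k2, p1, p2, k3] as OpenCV has them; the pictures are not rectified), "R" (3x3) and "t" (3): a world point X has camera coordinates R X + t. Camera axes: x right, y down, z forward; pixel columns grow to the right and rows downward; lengths in m; the calibration is good to about 2 mm. A picture is of the moment at which its call begins. There is no depth.
- robot.hand_in(): hands the job in, once; it reports no verdict.
The state is a dict: "time": time; "q": joint angles; "joint_vel": joint speeds; "joint_efforts": joint torques, N m; "tool_pos": TCP position; "eef_rot": TCP orientation; "contact_force": force on the tool from outside, world axes, zero at the start; "ft_torque": the same for the moment, N m; "grip_width": opening from 0.0 (shut) to 1.0 (fully open).
Only numpy, scipy, OpenCV 4.12 (cv2) and the standard library are available. Lean on these libraries where they do the work, as an engineer would, in place of code of your own. Each camera call takes 0.05 s, during which the arm holds its last target. There are 200 camera calls.

## Task

Slide the aluminium part along its rails until it is fully home against the yellow end stop, swing the blue clamp strap round over the part as far as it goes, and then turn the red-handled torque wrench clockwise (seen from above) until it breaks over with a click. Stop at once when it clicks, do not drive the handle on, and let go, with the part still home and clamped. Leave the small stepped block on the faceplate where it is.

Things in the scene. Friction and masses are not known exactly. Their poses are not given: they have to be found in the camera images.
- fixture: Rotary table fixed to the bench: teal base 240 x 240 mm, dark faceplate 250 mm across, its top 85 mm above the bench. Origin at the base's centre on the bench; +x is the way the part slides home, +z up. The part lies between two steel rails along x (12 mm high, fixture x -100 to +45 mm) on the line y = +30 mm.
- end_stop (a point): Middle of the yellow end stop's face that meets the part (fixture x +45, y +30 mm), half-way up; the stop is 24 mm high, 84 mm wide, 18 mm thick. Axes as the fixture's. When home, the part's front face touches it.
- part_center (a point): Centre of the foot (100 x 60 x 35 mm) of the loose 0.5 kg aluminium part, half-way up the foot; axes as the fixture's. On its rear (-x) end stands a boss 25 long, 50 wide, 20 mm high, flush with the rear face 50 mm behind this point; boss top 55 mm above the faceplate. 2 mm play to each rail. Starts 20 to 40 mm short of the stop; home at fixture x = -5 mm.
- stud (a point): Vertical axis of the clamp stud where it meets the faceplate (fixture x 0, y -60 mm, 85 mm above the bench). The strap and the wrench both turn about this axis; axes as the fixture's.
- strap (a joint): Angle (rad) of the blue clamp strap (28 mm wide, underside 39 and top 53 mm above the faceplate) about the stud. 0 = square over the part, pointing from the stud along fixture +y, against its own stop; positive = swung clockwise seen from above, towards fixture +x. Starts at 0.85 to 1.3. Dry friction, about 3 N at the knob; stays where it is left.
- strap_knob (a point): Centre of the black upright knob on the strap, 90 mm from the stud axis: a cylinder 22 mm across and 55 mm tall standing on the strap; this point is 165.5 mm above the bench, half-way up. Pinch or push it to swing the strap.
- wrench_head (a joint): Angle (rad) of the torque wrench's head, captive on the clamp nut above the strap. 0 = arm pointing from the stud along fixture -y; positive = clockwise seen from above (handle going towards fixture -x), which tightens. Starts at -0.55 to -0.2; light drag (about 3 N at the grip) until the nut is tight and stops firmly at +0.25; stays where it is left.
- wrench_handle (a joint): Break-over angle (rad) of the handle against its head, hinged 20 mm from the stud axis: 0 = straight, grows clockwise, end stop 0.30. With the nut tight it stays straight up to about 12 N at the grip, then breaks over and the force drops (to about 8 N at 0.15): past 0.06 it has clicked, 0.24 is driven too far. Let go, it springs back straight.
- wrench_grip (a point): Middle of the wrench's round red plastic grip (28 mm thick, 110 mm long, lying level, axis 156 mm above the bench), 165 mm from the stud axis. This frame's -y points outwards along the handle.
- step_block: Bystander: small dark stepped steel block (36 x 30 x 24 mm) lying on the faceplate; origin at its underside. Leave it alone.
Mind the look-alikes: they are no part of the job. What is meant by the part that bears part_center is not pink, and is the smaller of those in its own colour.

How it is judged (in metres and radians):
On the way, in this order (a step that is already met when the one before it is completed fails the run):
1. the part is home against the end stop (x of part_center in the frame of fixture above -0.009 m), for 0.2 s.
2. the strap is swung over the part (value of joint strap below 0.15 rad and x of part_center in the frame of fixture above -0.009 m), for 0.2 s.
3. the nut is tight and the wrench breaks over (value of joint wrench_head above 0.2 rad and value of joint wrench_handle above 0.05 rad and value of joint strap below 0.15 rad), for 0.05 s.
At the end, for the whole second after the job is handed in: The part lies on the faceplate within 4 mm of home (not lifted more than 4 mm), the strap is within 0.15 rad of square over it, the wrench head is within 0.08 rad of the tight angle, and the handle has sprung back straight (under 0.03 rad) (all of step 2 and z of part_center in the frame of fixture below 0.107 m and value of joint wrench_head above 0.17 rad and value of joint wrench_handle below 0.03 rad); the robot touches nothing.
It fails at once if the handle is driven on well past the click (value of joint wrench_handle above 0.24 rad).
It fails at once if the nut is tightened before the strap is over the part (value of joint wrench_head above 0.15 rad and value of joint strap above 0.2 rad).
It fails at once if the step block is disturbed (distance of step_block from where it was at the start of the episode above 0.02 m).
It also fails if it takes over 62 s, if anything falls off the work surface, if the arm or the gripper's body presses on something with over 40 N, if the wrist force passes 120 N, or if a joint passes its speed limit or range.

## Working session

There is one attempt and no reset: what is moved stays moved. The work goes in short steps, Python scripts to look and compute and a tool call to move; the robot and the scene stay as the last step left them, time stands still between calls to the robot, and variables do not carry over. Pictures are saved under pics/ and viewed, about 8 in all and at most 12, crops included, and the job is handed in when it is done.

Besides the shell and the picture viewer there is one more tool, called after "Request:" as name(argument=value, ...), one argument or row to a line, values as JSON. apply_moves: Moves the arm, as the interface text tells. Its arguments: {"type":"object","properties":{"motion":{"type":"array","items":{"type":"array"}},"newtons":{"type":"number"}},"required":["motion"]}

```bash
mkdir -p pics; cat > h.py <<'E'
import numpy as np, cv2, pickle
from rig import robot
def snap(n,tag):
    d=robot.get_image(n); pickle.dump(d,open(f'{tag}.pkl','wb')); cv2.imwrite(f'pics/{tag}.png',d['frame']); return d
def load(tag): return pickle.load(open(f'{tag}.pkl','rb'))
def ray(d,uv):
    K,D,R,t=[np.array(d[k],float) for k in('mtx','distortion','R','t')]
    p=cv2.undistortPoints(np.array([[uv]],float),K,D)[0,0]
    return -R.T@t, R.T@np.array([p[0],p[1],1.])
def at_z(d,uv,z):
    c,r=ray(d,uv); return c+r*(z-c[2])/r[2]
def proj(d,P):
    K,D,R,t=[np.array(d[k],float) for k in('mtx','distortion','R','t')]
    return cv2.projectPoints(np.array(P,float).reshape(-1,3),cv2.Rodrigues(R)[0],t,K,D)[0][:,0]
E
python3 - <<'E'
from h import *
s=robot.read_state(); print(s, robot.hold_point_z)
a=[snap(n,n+'0') for n in('scene','side','wrist')]
for d in a: print(-np.array(d['R']).T@d['t'])
im=np.vstack([np.hstack([a[0]['frame'],a[1]['frame']])])
E
```

```text
{'time': 0.0, 'q': array([64.22830322, 26.83546235, -0.66388699, 91.88237106,  0.34438432,
       61.38479601, -3.2266569 ]), 'joint_vel': array([-0.15276778, -0.03500468, -0.02751489, -0.07222113,  0.0141115 ,
       -0.02849625,  0.00670334]), 'joint_efforts': array([ 2.64886994e-04, -5.20573711e+01, -1.23965344e-02, -2.43747854e+01,
       -5.66622696e-02,  1.73107535e-02,  1.62539523e-04]), 'tool_pos': array([ 0.2568778 , -0.59644629,  0.21363595]), 'eef_rot': array([-1.79899640e+02,  7.99762026e-03,  2.33029075e+01]), 'contact_force': array([-0.50587987,  0.94481196, -0.0197717 ]), 'ft_torque': array([-0.01493988, -0.00144869,  0.01667264]), 'grip_width': 0.9994236476120792} 0.0187
[ 1.04696659 -0.3181422   0.94221362]
[6.74253987e-04 7.85554375e-01 7.48440460e-01]
[ 0.32451817 -0.56868262  0.38398883]
```

View pics/scene0.png

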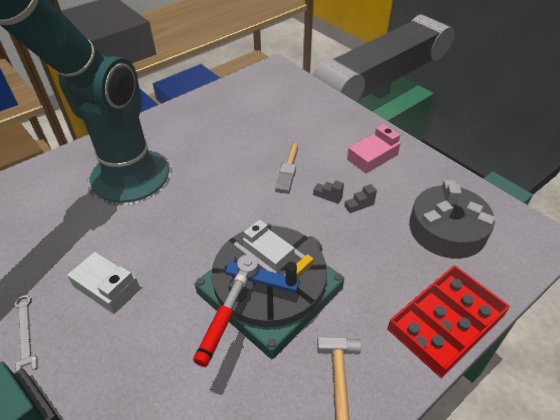

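View pics/side0.png

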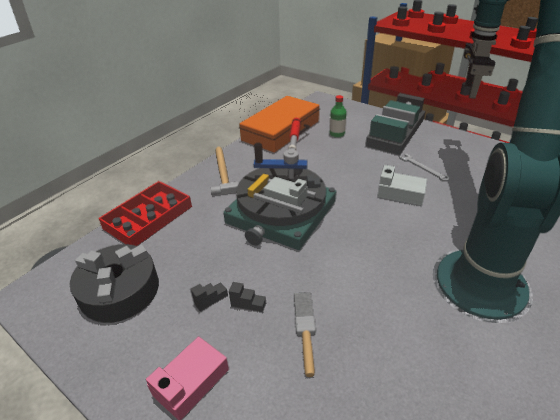

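Scene: the fixture is at about (272,275). The aluminium part on its rails is at (272,245), with the boss at (257,229). The yellow stop is at (300,267), the strap knob at (291,272), the stud at (246,264), and the red grip at (213,335). Three things look like the part:
- Grey block at scene (100,280): larger, and off the fixture.
- Pink block at scene (375,150): wrong colour.
- Small grey part on the rails at (272,245): not pink, the smaller of the greys, and on the fixture, so this is the one meant.

I'll confirm it in one enlarged crop.

```bash
python3 - <<'E'
from h import *
a=load('scene0')['frame'][205:370,190:350]; b=load('side0')['frame'][110:250,215:345]
A=cv2.resize(a,(400*1,int(165*2.5)),interpolation=cv2.INTER_CUBIC)
B=cv2.resize(b,(390,420),interpolation=cv2.INTER_CUBIC)
c=np.zeros((420,790,3),np.uint8); c[:A.shape[0],:400]=A; c[:,400:]=B
cv2.imwrite('pics/crop0.png',c)
E
```

```text
(no output)
```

View pics/crop0.png

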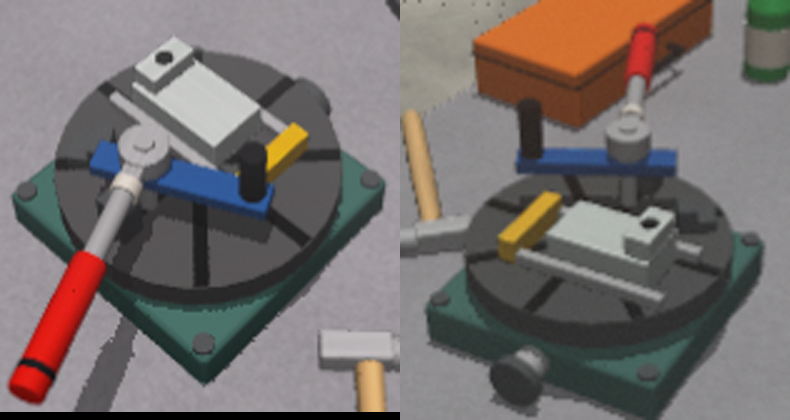

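Crop: confirmed, the small aluminium part sits on the rails with its boss at the rear. The step block is in the shadow beside the stud, at crop (125,215). Next I fit the pose jointly from both views.

```bash
cat > fit.py <<'E'
from h import *
from scipy.optimize import least_squares
S,T=load('scene0'),load('side0')
s=lambda u,v:(S,(u/2.5+190,v/2.5+205)); t=lambda u,v:(T,((u-400)/3+215,v/3+110))
def fx(x,y,z): return lambda p:(x,y,z)
def pt(x,y,z): return lambda p:(p[3]+x,.03+y,z)
def knob(z): return lambda p:(.09*np.sin(p[4]),-.06+.09*np.cos(p[4]),z)
def grip(r,z=.156): return lambda p:(-r*np.sin(p[5]),-.06-r*np.cos(p[5]),z)
obs=[(s(308,132),fx(.063,.072,.109)),(s(293,124),fx(.045,.072,.109)),
(s(137,72),pt(-.05,-.025,.14)),(s(175,38),pt(-.05,.025,.14)),(s(194,48),pt(-.025,.025,.14)),(s(155,82),pt(-.025,-.025,.14)),
(s(220,145),pt(.05,-.03,.12)),(s(262,112),pt(.05,.03,.12)),
(s(252,148),knob(.193)),(s(65,322),grip(.165)),(s(28,385),grip(.22)),
(t(648,242),pt(-.05,.025,.14)),(t(676,213),pt(-.05,-.025,.14)),(t(625,235),pt(-.025,.025,.14)),(t(655,208),pt(-.025,-.025,.14)),
(t(512,243),fx(.045,.072,.109)),(t(500,236),fx(.063,.072,.109)),(t(562,199),fx(.045,-.012,.109)),
(t(530,104),knob(.193)),(t(637,85),grip(.11)),(t(645,30),grip(.22)),
(s(145,140),lambda p:(0,-.06,p[6])),(t(628,125),lambda p:(0,-.06,p[6]))]
def W(p,q):
    c,n=np.cos(p[2]),np.sin(p[2]); return np.array([p[0]+c*q[0]-n*q[1],p[1]+n*q[0]+c*q[1],q[2]])
def res(p): return np.concatenate([proj(d,W(p,f(p)))[0]-uv for (d,uv),f in obs])
x0=at_z(S,(272,275),.085); 
best=min((least_squares(res,[x0[0],x0[1],y,-.03,1.,-.4,.165],loss='soft_l1') for y in np.arange(-3,3.1,.75)),key=lambda r:r.cost)
p=best.x; np.save('p.npy',p)
if __name__=='__main__':
    print(best.cost,p.round(4),np.degrees(p[2])); print(res(p).reshape(-1,2).round(1).tolist())
    for n,q in dict(stop=(.045,.03,.097),part=(p[3],.03,.1025),rear=(p[3]-.05,.03,.13),stud=(0,-.06,.085),knob=knob(.1655)(p),grip=grip(.165)(p)).items(): print(n,W(p,q).round(4))
E
python3 fit.py
```

```text
25.310815346412447 [ 0.5511  0.0599  0.1275 -0.0288  1.1324 -6.7061  0.1681] 7.3049753970161
[[0.2, -1.2], [-0.1, -2.5], [-0.7, -3.1], [0.3, -2.2], [0.8, -0.4], [0.3, -1.1], [-1.7, -0.2], [0.5, -3.5], [0.3, -0.2], [-1.9, 2.2], [-0.4, 5.4], [0.0, -0.3], [-0.5, -0.7], [-1.1, -0.6], [-2.1, -1.6], [0.9, -0.5], [-0.8, -0.0], [0.2, -1.7], [-0.1, -0.9], [-0.3, -1.8], [-1.0, -0.3], [-0.4, -0.5], [0.3, 0.5]]
stop [0.5919 0.0954 0.097 ]
part [0.5187 0.086  0.1025]
rear [0.4691 0.0797 0.13  ]
stud [5.587e-01 4.000e-04 8.500e-02]
knob [0.6347 0.0487 0.1655]
grip [ 0.645  -0.1402  0.156 ]
```

Request:
apply_moves(
  motion=[
    [-1,[0.25,1,0.5],[0,0,0]],
    [-1,[0.25,1,0.5],[0,0,0]],
    [-1,[0.25,1,0],[0,0,0]],
    [-1,[0.25,1,0],[0,0,-0.3]],
    [-1,[0.25,1,0],[0,0,-0.3]],
    [-1,[0.25,1,0],[0,0,-0.3]],
    [-1,[0.25,1,0],[0,0,-0.3]],
    [-1,[0.25,1,0],[0,0,-0.3]],
    [-1,[0.25,1,0],[0,0,-0.3]],
    [-1,[0.25,1,0],[0,0,-0.3]],
    [-1,[0.25,1,0],[0,0,-0.2]],
    [-1,[0.25,1,0],[0,0,0]],
  ],
)

```text
time: 1.15
tool_pos: [0.3135, -0.3478, 0.23]
eef_rot: [-179.6, 0.2, 6.2]
contact_force: [-0.0, 1.2, 0.4]
grip_width: 0.153
```

Request:
apply_moves(
  motion=[
    [-1,[0.25,1,0],[0,0,0]],
    [-1,[0.25,1,0],[0,0,0]],
    [-1,[0.25,1,0],[0,0,0]],
    [-1,[0.25,1,0],[0,0,0]],
    [-1,[0.25,1,0],[0,0,0]],
    [-1,[0.25,1,0],[0,0,0]],
    [-1,[0.25,1,0],[0,0,0]],
    [-1,[0.25,1,0],[0,0,0]],
    [-1,[0.25,1,0],[0,0,0]],
    [-1,[0.25,1,0],[0,0,0]],
    [-1,[0.25,1,0],[0,0,0]],
    [-1,[0.25,1,0],[0,0,0]],
  ],
)

```text
time: 2.15
tool_pos: [0.3728, -0.0944, 0.2292]
eef_rot: [-179.6, 0.3, 6.1]
contact_force: [-0.0, -0.0, 0.1]
grip_width: 0.005
```

Request:
apply_moves(
  motion=[
    [-1,[0.25,1,0],[0,0,0]],
    [-1,[0.25,1,0],[0,0,0]],
    [-1,[0.25,1,0],[0,0,0]],
    [-1,[0.25,1,0],[0,0,0]],
    [-1,[0.25,1,0],[0,0,0.1]],
    [-1,[0.25,1,0],[0,0,0.1]],
    [-1,[0.25,1,0],[0,0,0]],
    [-1,[0.25,0.8,0],[0,0,0]],
    [-1,[0,0,0],[0,0,0]],
  ],
)

```text
time: 2.9
tool_pos: [0.4127, 0.0734, 0.2293]
eef_rot: [-179.6, 0.3, 7.9]
contact_force: [-0.2, -0.3, -0.5]
grip_width: 0.002
```

Request:
apply_moves(
  motion=[
    [-1,[0,0,-1],[0,0,0]],
    [-1,[0,0,-1],[0,0,0]],
    [-1,[0,0,-1],[0,0,0]],
    [-1,[0,0,-1],[0,0,0]],
    [-1,[0,0,-1],[0,0,0]],
    [-1,[0,0,-0.5],[0,0,0]],
    [-1,[0.5,0.06,0],[0,0,0]],
    [-1,[0.5,0.06,0],[0,0,0]],
    [-1,[0.5,0.06,0],[0,0,0]],
    [-1,[0,0,0],[0,0,0]],
  ],
)

```text
time: 3.73
tool_pos: [0.4455, 0.0717, 0.1164]
eef_rot: [-179.9, 0.1, 7.8]
contact_force: [0.3, 0.4, -0.0]
grip_width: -0.0
```

```bash
python3 - <<'E'
from h import *
w,s=snap('wrist','wrist1'),snap('scene','scene1')
c=np.hstack([cv2.resize(w['frame'],(400,300)),cv2.resize(s['frame'][190:370,180:420],(400,300))])
cv2.imwrite('pics/c1.png',c)
E
```

```text
(no output)
```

View pics/c1.png

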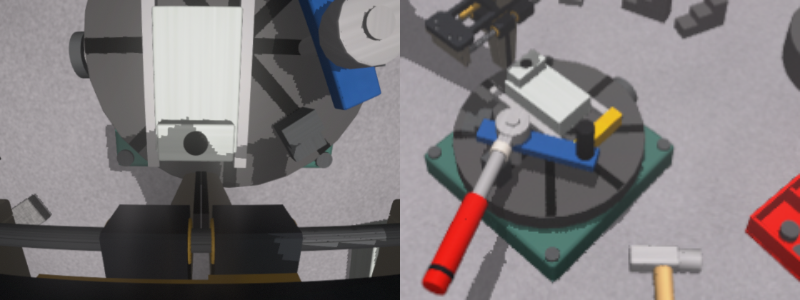

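Left (wrist view): the closed fingers at (200,190) line up with the boss's rear face, centre about (196,145). The step block at (305,130) is clear. Now I push.

Request:
apply_moves(
  motion=[
    [-1,[0.3,0.04,0],[0,0,0]],
    [-1,[0.3,0.04,0],[0,0,0]],
    [-1,[0.25,0.03,0],[0,0,0]],
    [-1,[0.25,0.03,0],[0,0,0]],
    [-1,[0.25,0.03,0],[0,0,0]],
    [-1,[0.2,0.03,0],[0,0,0]],
  ],
)

```text
time: 4.33
tool_pos: [0.4697, 0.074, 0.1168]
eef_rot: [179.9, 1.1, 7.8]
contact_force: [-8.0, -2.4, 5.4]
grip_width: 0.007
```

Request:
apply_moves(
  motion=[
    [-1,[0.2,0.03,0],[0,0,0]],
    [-1,[0.2,0.03,0],[0,0,0]],
    [-1,[0.2,0.03,0],[0,0,0]],
  ],
)

```text
time: 4.58
tool_pos: [0.4744, 0.0743, 0.1159]
eef_rot: [179.7, 2.2, 7.8]
contact_force: [-8.6, -1.2, 7.2]
grip_width: 0.003
```

Request:
apply_moves(
  motion=[
    [-1,[0.25,0.03,0.05],[0,-0.1,0]],
    [-1,[0.25,0.03,0.05],[0,-0.1,0]],
    [-1,[0.25,0.03,0.05],[0,-0.1,0]],
  ],
)

```text
time: 4.83
tool_pos: [0.4863, 0.0753, 0.1173]
eef_rot: [179.3, 0.6, 7.8]
contact_force: [-2.8, -1.1, -1.3]
grip_width: 0.006
```

Request:
apply_moves(
  motion=[
    [-1,[0.2,0.03,0],[0,0,0]],
    [-1,[0.2,0.03,0],[0,0,0]],
  ],
)

```text
time: 5.0
tool_pos: [0.4861, 0.0757, 0.1156]
eef_rot: [179.2, 1.7, 7.8]
contact_force: [-15.8, -2.4, 12.6]
grip_width: 0.005
```

Request:
apply_moves(
  motion=[
    [-1,[0.2,0.03,0],[0,0,0]],
    [-1,[0.2,0.03,0],[0,0,0]],
  ],
)

```text
time: 5.17
tool_pos: [0.4857, 0.0756, 0.1151]
eef_rot: [178.9, 2.8, 7.9]
contact_force: [-15.0, -2.1, 14.5]
grip_width: 0.008
```

Request:
apply_moves(
  motion=[
    [-1,[0,0,0],[0,0,0]],
    [-1,[0,0,0],[0,0,0]],
    [-1,[-0.5,-0.06,0.1],[0,-0.3,0]],
    [-1,[-0.5,-0.06,0.1],[0,0,0]],
    [-1,[0,0,0],[0,0,0]],
  ],
)

```text
time: 5.58
tool_pos: [0.4684, 0.0743, 0.1204]
eef_rot: [178.7, 0.3, 7.9]
contact_force: [0.1, 0.0, 0.2]
grip_width: 0.006
```

```bash
python3 - <<'E'
from h import *
w,s=snap('side','side2'),snap('scene','scene2')
c=np.hstack([cv2.resize(w['frame'][130:240,220:350],(400,338),interpolation=2),cv2.resize(s['frame'][205:305,210:330],(400,333),interpolation=2)[:333].copy() if 0 else cv2.resize(s['frame'][205:305,210:330],(400,338),interpolation=2)])
cv2.imwrite('pics/c2.png',c)
E
```

```text
(no output)
```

View pics/c2.png

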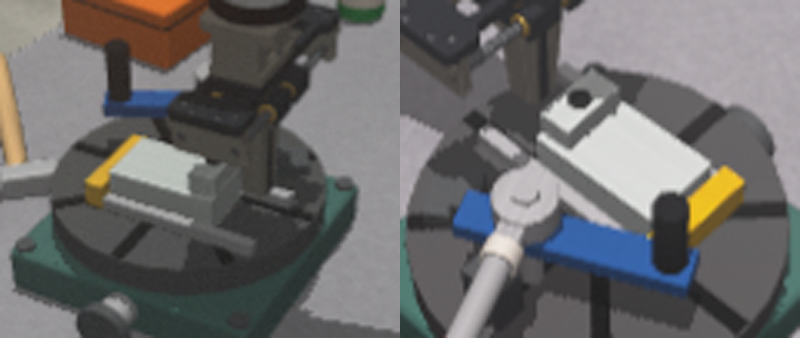

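Both crops show the part touching the yellow stop with no gap; it is home. Next I go above the knob.

Request:
apply_moves(
  motion=[
    [-1,[-0.2,0,1],[0,0,0]],
    [-1,[0,0,1],[0,0,0]],
    [-1,[0,0,1],[0,0,0.8]],
    [-1,[0,0,1],[0,0,0.8]],
    [-1,[0,0,1],[0,0,0.8]],
    [0.3,[0.5,0,1],[0.1,0,0.8]],
    [0.3,[1,-0.2,0.5],[0.1,0,0.8]],
    [0.3,[1,-0.2,0],[0,0,0.8]],
    [0.3,[1,-0.2,0],[0,0,0]],
    [0.3,[1,-0.2,0],[0,0,0]],
    [0.3,[1,-0.2,0],[0,0,0]],
    [0.3,[1,-0.2,0],[0,0,0]],
  ],
)

```text
time: 6.68
tool_pos: [0.6101, 0.0502, 0.2628]
eef_rot: [179.5, -1.1, 42.5]
contact_force: [-0.4, 0.4, -0.3]
grip_width: 0.487
```

Request:
apply_moves(
  motion=[
    [0.3,[1,-0.2,0],[0,0,0]],
    [0.3,[0.8,-0.1,0],[0,0,0]],
    [0.3,[0,0,0],[0,0,0]],
  ],
)

```text
time: 6.93
tool_pos: [0.654, 0.0411, 0.2621]
eef_rot: [179.4, -1.3, 42.3]
contact_force: [-0.4, -0.6, -1.0]
grip_width: 0.646
```

```bash
python3 - <<'E'
from h import *
w,s=snap('wrist','wrist3'),snap('side','side3')
c=np.hstack([w['frame'][:,:560],s['frame'][80:240,215:375].repeat(1,0)[:, :] if 0 else cv2.resize(s['frame'][80:260,240:343],(240,420),interpolation=2)])
cv2.imwrite('pics/c3.png',c)
st=robot.read_state();print(st['tool_pos'],st['eef_rot'])
p=np.load('p.npy')
a=p[4]
from math import *
def Wf(x,y,z): c,n=cos(p[2]),sin(p[2]); return [p[0]+c*x-n*y,p[1]+n*x+c*y,z]
print('pred knobtop, stud px',proj(w,[Wf(.09*sin(a),-.06+.09*cos(a),.193),Wf(0,-.06,.168)]))
E
```

```text
[0.65124126 0.04209049 0.26211666] [179.48431541  -1.16353391  42.34510312]
pred knobtop, stud px [[254.70178626 233.67227018]
 [241.86760103 317.20216298]]
```

View pics/c3.png

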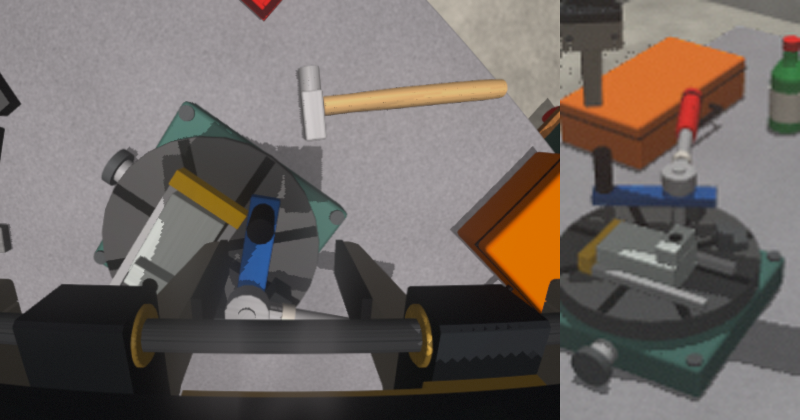

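```bash
python3 - <<'E'
from h import *
w=load('wrist3'); p=np.load('p.npy')
print('cam',-w['R'].T@w['t'], 'nadir px', proj(w,[(-w['R'].T@w['t'])*[1,1,0]]))
S=at_z(w,(246,312),.168)
for uv,z in (((262,218),.193),((260,234),.193),((260,238),.138)): 
    K=at_z(w,uv,z); print(uv,z,K,np.linalg.norm((K-S)[:2]))
print('stud',S)
for uv in ((190,170),(174,190),(246,210)): print(at_z(w,uv,.109))
g=w['frame'][200:250,240:285]; m=g.max(2)<60
ys,xs=np.nonzero(m);print(xs.min()+240,xs.max()+240,ys.min()+200,ys.max()+200)
st=cv2.resize(w['frame'][190:330,220:300],(480,840)); cv2.imwrite('pics/k.png',st[:600])
E
```

```text
cam [0.70448398 0.08808046 0.43393315] nadir px [[277.50827543 129.69795934]]
(262, 218) 0.193 [0.64786495 0.0528078  0.193     ] 0.09731007399485238
(260, 234) 0.193 [0.63723769 0.04548271 0.193     ] 0.08441716792694069
(260, 238) 0.138 [0.61888861 0.03312077 0.138     ] 0.06231622156327079
stud [0.56540152 0.00114511 0.168     ]
[0.61705396 0.12659179 0.109     ]
[0.59028029 0.12608445 0.109     ]
[0.62350666 0.05824595 0.109     ]
240 284 200 249
```

View pics/k.png

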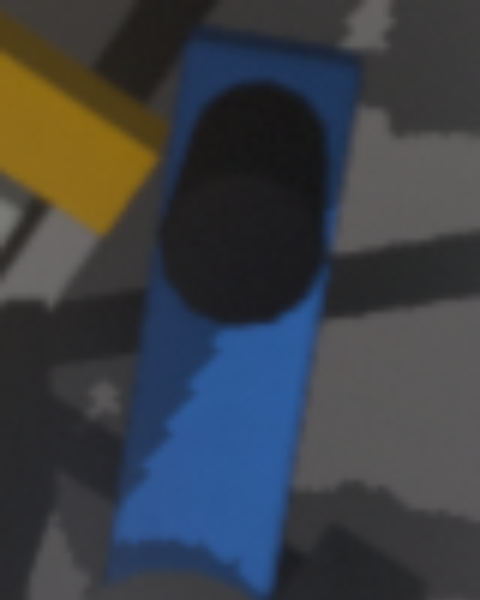

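The black knob's top disc is at wrist pixel (260,232), which is world (0.638, 0.047). From the stud at about (0.563, 0.000) that is 90 mm, as given. I centre on it and descend.

Request:
apply_moves(
  motion=[
    [0.2,[-0.65,0.25,-0.4],[0,0.17,0]],
    [0.2,[0,0,-0.8],[0,0,0]],
    [0.2,[0,0,-0.8],[0,0,0]],
    [0.2,[0,0,-0.8],[0,0,0]],
    [0.2,[0,0,-0.8],[0,0,0]],
    [0.2,[0,0,-0.8],[0,0,0]],
    [0.2,[0,0,-0.7],[0,0,0]],
    [0.2,[0,0,0],[0,0,0]],
  ],
)

```text
time: 7.7
tool_pos: [0.6247, 0.0533, 0.1567]
eef_rot: [-179.4, 0.1, 42.8]
contact_force: [-0.7, 0.4, 0.0]
grip_width: 0.6
```

Request:
apply_moves(
  motion=[
    [-1,[0,0,0],[0,0,0]],
    [-1,[0,0,0],[0,0,0]],
    [-1,[0,0,0],[0,0,0]],
    [-1,[0,0,0],[0,0,0]],
    [-1,[0,0,0],[0,0,0]],
    [-1,[0,0,0],[0,0,0]],
  ],
  newtons=8,
)

```text
time: 8.2
tool_pos: [0.6253, 0.052, 0.16]
eef_rot: [-179.7, -0.1, 42.8]
contact_force: [2.6, -0.2, -6.3]
grip_width: 0.237
```

Request:
apply_moves(
  motion=[
    [-1,[-0.15,0.4,0],[0,0,0.6]],
    [-1,[-0.2,0.4,0],[0,0,0.7]],
    [-1,[-0.3,0.25,0],[0,0,0.7]],
    [-1,[-0.33,0.22,0],[0,0,0.7]],
    [-1,[-0.35,0.18,0],[0,0,0.7]],
  ],
)

```text
time: 8.62
tool_pos: [0.598, 0.0736, 0.16]
eef_rot: [-180.0, 0.5, 66.6]
contact_force: [4.7, -1.3, -4.4]
grip_width: 0.234
```

Request:
apply_moves(
  motion=[
    [-1,[-0.38,0.22,0],[0,0,0.7]],
    [-1,[-0.4,0.17,0],[0,0,0.7]],
    [-1,[-0.4,0.12,0],[0,0,0.7]],
    [-1,[-0.4,0.08,0],[0,0,0.7]],
    [-1,[-0.4,0.03,0],[0,0,0.7]],
  ],
)

```text
time: 9.03
tool_pos: [0.5588, 0.0822, 0.16]
eef_rot: [179.8, 0.8, 91.8]
contact_force: [4.6, -1.9, -5.3]
grip_width: 0.236
```

Request:
apply_moves(
  motion=[
    [-1,[-0.3,0,0],[0,0,0.4]],
    [-1,[-0.25,0,0],[0,0,0.4]],
  ],
)

```text
time: 9.2
tool_pos: [0.5503, 0.0814, 0.1604]
eef_rot: [179.4, 0.8, 97.7]
contact_force: [16.6, -1.7, -13.7]
grip_width: 0.271
```

Request:
apply_moves(
  motion=[
    [-1,[0,0,0],[0,0,0]],
    [0,[0,0,0],[0,0,0]],
    [0,[0,0,0],[0,0,0]],
    [0,[0,0,0],[0,0,0]],
    [0,[0,0,0.5],[0,0,0]],
    [0,[0,0,1],[0,0,0]],
    [0,[0,0,1],[0,0,0]],
    [0,[0,0,1],[0,0,0]],
    [0,[0,0,1],[0,0,0]],
    [0,[0,0,0.5],[0,0,0]],
  ],
)

```text
time: 10.03
tool_pos: [0.5466, 0.0852, 0.267]
eef_rot: [179.6, 0.6, 98.0]
contact_force: [0.0, 0.5, -0.4]
grip_width: 0.504
```

Request:
apply_moves(
  motion=[
    [-1,[0.75,-1,0],[0,0,-1]],
    [-1,[0.75,-1,0],[0,0,-1]],
    [-1,[0.75,-1,0],[0,0,-1]],
    [-1,[0.75,-1,0],[0,0,-1]],
    [-1,[0.75,-1,0],[0,0,-1]],
    [-1,[0.75,-1,0],[0,0,-1]],
    [-1,[0.75,-1,0],[0,0,-1]],
    [-1,[0.75,-1,0],[0,0,-1]],
    [-1,[0.75,-1,0],[0,0,-1]],
    [-1,[0.75,-1,0],[0,0,-0.6]],
    [-1,[0,0,0],[0,0,0]],
  ],
)

```text
time: 10.95
tool_pos: [0.6996, -0.1178, 0.2761]
eef_rot: [179.2, 0.6, 29.5]
contact_force: [0.6, -0.8, 0.1]
grip_width: 0.004
```

```bash
python3 - <<'E'
from h import *
s=snap('scene','scene4'); w=snap('wrist','wrist4')
c=np.hstack([cv2.resize(s['frame'][190:390,150:370],(440,400),interpolation=2),cv2.resize(w['frame'],(360,270))[:270].repeat(1,0) if 0 else cv2.copyMakeBorder(cv2.resize(w['frame'],(360,270)),0,130,0,0,0)])
cv2.imwrite('pics/c4.png',c)
st=robot.read_state();print(st['tool_pos'],st['eef_rot'],st['q'])
E
```

```text
[ 0.69813889 -0.11263313  0.2764578 ] [179.39519867   0.56664094  29.9469238 ] [ 23.92544648  33.07410464 -28.19233582  77.32882511  16.42670135
  73.67171013 -65.10397816]
```

View pics/c4.png

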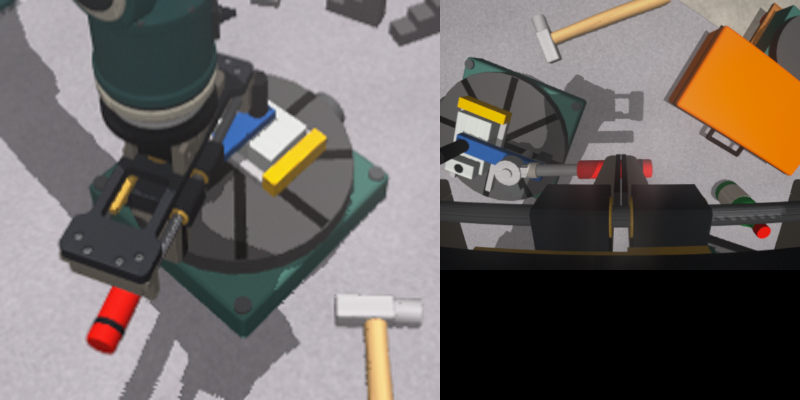

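```bash
python3 - <<'E'
from h import *
w=load('wrist4')
print('below TCP',proj(w,[[.698,-.1126,.2765],[.698,-.1126,.156]]))
# red mask extent, centreline
h=cv2.cvtColor(w['frame'],cv2.COLOR_BGR2HSV); m=((h[...,0]<8)|(h[...,0]>172))&(h[...,1]>120)&(h[...,2]>60); m[:230]=0;m[300:]=0;m[:,:200]=0;m[:,340:]=0
ys,xs=np.nonzero(m)
for c in (222,230,300,310,325): 
    y=ys[xs==c]; 
    if len(y): print(c,y.min(),y.max(),at_z(w,(c,(y.min()+y.max())/2),.156))
print(xs.min(),xs.max())
for uv,z in (((107,272),.168),): print('stud',at_z(w,uv,z))
E
```

```text
below TCP [[274.71961785 255.71955837]
 [275.56546549 202.30371314]]
222 251 277 [ 0.61894848 -0.09784282  0.156     ]
230 250 277 [ 0.62325794 -0.10433083  0.156     ]
325 251 275 [ 0.66885404 -0.18403298  0.156     ]
213 329
stud [ 0.56225031 -0.00526094  0.168     ]
```

Left: the strap lies over the part, which is home. Right: the red grip's centre measures about (0.646,-0.143), and its line passes through the stud, with 60 mm from the line to the TCP. I descend beside it.

Request:
apply_moves(
  motion=[
    [-1,[0,0,-1],[0,0,0]],
    [-1,[0,0,-1],[0,0,0]],
    [-1,[0,0,-1],[0,0,0]],
    [-1,[0,0,-1],[0,0,0]],
    [-1,[0,0,-1],[0,0,0]],
    [-1,[0,0,-1],[0,0,0]],
    [-1,[0,0,-0.8],[0,0,0]],
    [-1,[0,0,0],[0,0,0]],
  ],
)

```text
time: 11.72
tool_pos: [0.6936, -0.0959, 0.1411]
eef_rot: [179.8, 0.2, 31.4]
contact_force: [-1.2, 0.1, -1.4]
grip_width: 0.005
```

Request:
apply_moves(
  motion=[
    [-1,[-0.27,-0.41,0],[0,0,0]],
    [-1,[-0.27,-0.41,0],[0,0,0]],
    [-1,[-0.27,-0.41,0],[0,0,0]],
    [-1,[-0.27,-0.41,0],[0,0,0]],
  ],
)

```text
time: 12.05
tool_pos: [0.671, -0.1246, 0.1447]
eef_rot: [179.8, -0.1, 32.0]
contact_force: [0.6, -0.4, 0.4]
grip_width: 0.007
```

Request:
apply_moves(
  motion=[
    [-1,[-0.33,-0.33,-0.05],[0,0,-0.45]],
    [-1,[-0.33,-0.33,-0.05],[0,0,-0.45]],
    [-1,[-0.31,-0.2,0],[0,0,-0.45]],
    [-1,[-0.31,-0.2,0],[0,0,-0.45]],
    [-1,[-0.31,-0.18,0],[0,0,-0.45]],
    [-1,[-0.31,-0.18,0],[0,0,-0.45]],
  ],
)

```text
time: 12.55
tool_pos: [0.6344, -0.1577, 0.1507]
eef_rot: [179.7, -1.1, 12.3]
contact_force: [1.0, 2.6, -0.9]
grip_width: 0.005
```

Request:
apply_moves(
  motion=[
    [-1,[-0.33,-0.1,-0.15],[0,0.05,-0.3]],
    [-1,[-0.33,-0.1,-0.15],[0,0.05,-0.3]],
    [-1,[-0.33,-0.1,-0.15],[0,0.05,-0.3]],
    [-1,[-0.33,-0.1,-0.15],[0,0,-0.3]],
  ],
)

```text
time: 12.88
tool_pos: [0.612, -0.1688, 0.1471]
eef_rot: [179.7, -1.2, 3.4]
contact_force: [2.7, 1.5, 1.8]
grip_width: 0.002
```

Request:
apply_moves(
  motion=[
    [-1,[-0.33,-0.03,-0.12],[0,0.1,-0.3]],
    [-1,[-0.33,-0.03,-0.12],[0,0.1,-0.3]],
    [-1,[-0.33,0,-0.1],[0,0.1,-0.3]],
  ],
)

```text
time: 13.13
tool_pos: [0.595, -0.1734, 0.1465]
eef_rot: [179.5, 0.1, -3.3]
contact_force: [2.4, 0.3, 0.5]
grip_width: 0.006
```

Request:
apply_moves(
  motion=[
    [-1,[-0.3,0.02,-0.1],[0,0,-0.2]],
    [-1,[-0.3,0.02,-0.1],[0,0,-0.2]],
    [-1,[-0.3,0.02,0],[0,0,-0.2]],
  ],
)

```text
time: 13.38
tool_pos: [0.5792, -0.1755, 0.1468]
eef_rot: [179.4, -0.6, -7.9]
contact_force: [2.2, -0.8, 0.2]
grip_width: 0.006
```

Request:
apply_moves(
  motion=[
    [-1,[-0.2,0.02,0],[0,0,-0.1]],
    [-1,[-0.2,0.02,0],[0,0,-0.1]],
  ],
)

```text
time: 13.55
tool_pos: [0.5699, -0.1759, 0.1474]
eef_rot: [179.4, -0.7, -9.5]
contact_force: [2.6, -0.8, -1.1]
grip_width: 0.003
```

Request:
apply_moves(
  motion=[
    [-1,[-0.15,0.02,0],[0,0,0]],
  ],
)

```text
time: 13.63
tool_pos: [0.5661, -0.1758, 0.1473]
eef_rot: [179.3, -0.7, -9.5]
contact_force: [2.5, -1.0, -1.1]
grip_width: 0.005
```

Request:
apply_moves(
  motion=[
    [-1,[-0.15,0.02,0],[0,0,0]],
  ],
)

```text
time: 13.72
tool_pos: [0.5642, -0.1757, 0.1476]
eef_rot: [179.3, -0.9, -9.5]
contact_force: [10.1, -0.8, -1.6]
grip_width: 0.006
```

Request:
apply_moves(
  motion=[
    [-1,[-0.13,0.01,0],[0,0,0]],
  ],
)

```text
time: 13.8
tool_pos: [0.5643, -0.1757, 0.1484]
eef_rot: [179.4, -1.4, -9.5]
contact_force: [10.8, -1.3, -3.6]
grip_width: 0.004
```

Request:
apply_moves(
  motion=[
    [-1,[-0.13,0.01,0],[0,0,0]],
  ],
)

```text
time: 13.88
tool_pos: [0.5645, -0.1757, 0.149]
eef_rot: [179.4, -1.8, -9.5]
contact_force: [9.1, -2.1, -6.3]
grip_width: 0.001
```

Request:
apply_moves(
  motion=[
    [-1,[-0.2,0.01,-0.1],[0,0.15,0]],
  ],
)

```text
time: 13.97
tool_pos: [0.5639, -0.1757, 0.1481]
eef_rot: [179.3, -1.3, -9.4]
contact_force: [11.1, -1.9, -3.5]
grip_width: 0.005
```

Request:
apply_moves(
  motion=[
    [-1,[-0.2,0.01,-0.1],[0,0.1,0]],
  ],
)

```text
time: 14.05
tool_pos: [0.5641, -0.1757, 0.1473]
eef_rot: [179.2, -1.1, -9.4]
contact_force: [11.2, -1.8, -0.9]
grip_width: 0.005
```

Request:
apply_moves(
  motion=[
    [-1,[-0.28,0.01,-0.05],[0,0.1,0]],
  ],
)

```text
time: 14.13
tool_pos: [0.5633, -0.1757, 0.1477]
eef_rot: [179.1, -1.0, -9.3]
contact_force: [13.0, -1.5, -2.0]
grip_width: 0.006
```

Request:
apply_moves(
  motion=[
    [-1,[-0.28,0.01,-0.05],[0,0.1,0]],
  ],
)

```text
time: 14.22
tool_pos: [0.5624, -0.1756, 0.1481]
eef_rot: [179.1, -1.0, -9.2]
contact_force: [12.1, -1.5, -3.5]
grip_width: 0.006
```

Request:
apply_moves(
  motion=[
    [-1,[-0.28,0.01,-0.08],[0,0.05,0]],
  ],
)

```text
time: 14.3
tool_pos: [0.5616, -0.1755, 0.148]
eef_rot: [179.0, -1.2, -9.2]
contact_force: [12.1, -1.6, -3.1]
grip_width: 0.002
```

Request:
apply_moves(
  motion=[
    [-1,[-0.25,0.01,-0.08],[0,0.05,0]],
  ],
)

```text
time: 14.38
tool_pos: [0.5612, -0.1755, 0.1477]
eef_rot: [179.0, -1.5, -9.1]
contact_force: [11.5, -2.4, -1.8]
grip_width: 0.004
```

Request:
apply_moves(
  motion=[
    [-1,[-0.3,0.01,-0.08],[0,0.1,0]],
  ],
)

```text
time: 14.47
tool_pos: [0.5598, -0.1755, 0.1476]
eef_rot: [178.9, -1.4, -9.0]
contact_force: [11.6, -2.0, -2.3]
grip_width: 0.005
```

Request:
apply_moves(
  motion=[
    [-1,[-0.3,0.01,-0.08],[0,0.1,0]],
  ],
)

```text
time: 14.55
tool_pos: [0.5584, -0.1753, 0.1476]
eef_rot: [178.9, -1.3, -9.0]
contact_force: [11.0, -0.7, -2.5]
grip_width: 0.004
```

Request:
apply_moves(
  motion=[
    [-1,[-0.3,0.01,-0.08],[0,0.1,0]],
  ],
)

```text
time: 14.63
tool_pos: [0.5569, -0.1752, 0.1475]
eef_rot: [178.8, -1.2, -8.9]
contact_force: [11.2, -1.8, -1.2]
grip_width: 0.004
```

Request:
apply_moves(
  motion=[
    [-1,[-0.3,0.01,-0.08],[0,0.1,0]],
  ],
)

```text
time: 14.72
tool_pos: [0.5554, -0.1751, 0.1474]
eef_rot: [178.7, -1.1, -8.8]
contact_force: [10.7, -2.0, -1.6]
grip_width: 0.004
```

Request:
apply_moves(
  motion=[
    [-1,[-0.3,0.01,-0.08],[0,0.1,0]],
  ],
)

```text
time: 14.8
tool_pos: [0.5538, -0.1749, 0.1474]
eef_rot: [178.7, -1.0, -8.8]
contact_force: [11.0, -2.1, -1.8]
grip_width: 0.003
```

Request:
apply_moves(
  motion=[
    [-1,[-0.25,0.01,-0.08],[0,0.1,0]],
  ],
)

```text
time: 14.88
tool_pos: [0.5528, -0.1749, 0.1472]
eef_rot: [178.6, -0.9, -8.7]
contact_force: [9.4, -2.0, -1.0]
grip_width: 0.012
```

Request:
apply_moves(
  motion=[
    [-1,[-0.28,0.01,-0.05],[0,0.1,0]],
  ],
)

```text
time: 14.97
tool_pos: [0.5513, -0.1747, 0.1476]
eef_rot: [178.5, -0.7, -8.7]
contact_force: [9.7, -1.2, -2.6]
grip_width: 0.007
```

Request:
apply_moves(
  motion=[
    [-1,[-0.28,0.01,-0.05],[0,0.1,0]],
  ],
)

```text
time: 15.05
tool_pos: [0.5497, -0.1745, 0.1478]
eef_rot: [178.5, -0.5, -8.6]
contact_force: [10.2, -1.7, -2.7]
grip_width: 0.002
```

Request:
apply_moves(
  motion=[
    [-1,[-0.28,0.01,-0.05],[0,0.05,0]],
    [-1,[-0.25,0.01,-0.05],[0,0.05,0]],
  ],
)

```text
time: 15.22
tool_pos: [0.5466, -0.174, 0.1479]
eef_rot: [178.4, -0.8, -8.5]
contact_force: [8.7, -1.9, -3.5]
grip_width: 0.006
```

```bash
python3 - <<'E'
from h import *
s=snap('scene','scene5'); w=snap('side','side5')
c=np.hstack([cv2.resize(s['frame'][190:390,150:350],(400,400),interpolation=2),cv2.resize(w['frame'][90:230,215:355],(400,400),interpolation=2)])
cv2.imwrite('pics/c5.png',c); print(robot.read_state()['contact_force'],robot.read_state()['tool_pos'])
E
```

```text
[ 9.06686055 -0.48988953 -2.4079147 ] [ 0.54613437 -0.17401269  0.14783847]
```

View pics/c5.png

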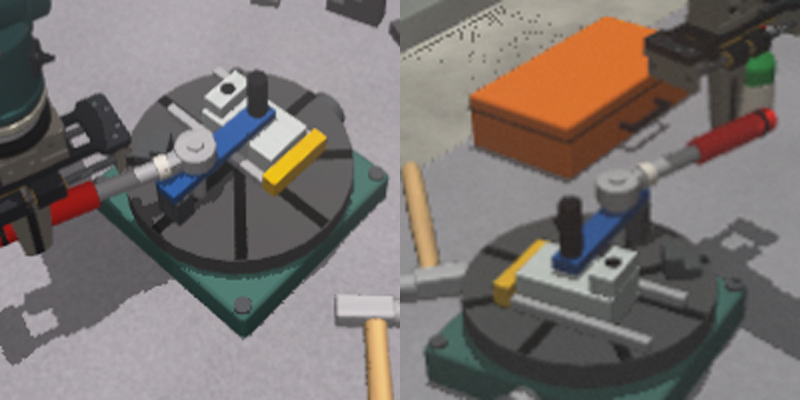

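The strap is square over the home part, and the handle is visibly kinked at the neck. The push force fell from 13 to 9 N over 18 mm of travel (about 0.115 rad), so it has clicked. I back off.

Request:
apply_moves(
  motion=[
    [-1,[0.3,-0.02,0],[0,0,0]],
    [-1,[0.4,-0.02,0],[0,0,0]],
    [-1,[0.5,0,0],[0,0,0]],
    [-1,[0.6,0,0],[0,0,0]],
    [-1,[0.6,0,0],[0,0,0]],
    [-1,[0.6,0,0],[0,0,0]],
    [-1,[0.6,0,0],[0,0,0]],
    [-1,[0,0,0.5],[0,0,0]],
    [-1,[0,0,1],[0,0,0]],
    [-1,[0,0,1],[0,0,0]],
    [-1,[0,0,1],[0,0,0]],
    [-1,[0,0,1],[0,0,0]],
  ],
)

```text
time: 16.32
tool_pos: [0.611, -0.1716, 0.2331]
eef_rot: [178.6, 0.6, -8.3]
contact_force: [-0.1, 0.9, 0.8]
grip_width: 0.004
```

Request:
apply_moves(
  motion=[
    [-1,[0.5,0,0.5],[0,0,0]],
    [-1,[0.5,0,0],[0,0,0]],
    [-1,[0,0,0],[0,0,0]],
    [-1,[0,0,0],[0,0,0]],
  ],
)

```text
time: 16.65
tool_pos: [0.6297, -0.1714, 0.2494]
eef_rot: [178.6, 0.5, -8.3]
contact_force: [-0.1, 0.1, -0.2]
grip_width: 0.002
```

```bash
python3 - <<'E'
from h import *
s=snap('scene','scene6'); w=snap('side','side6')
c=np.hstack([cv2.resize(s['frame'][190:390,150:350],(400,400),interpolation=2),cv2.resize(w['frame'][90:230,215:355],(400,400),interpolation=2)])
cv2.imwrite('pics/c6.png',c); print(robot.read_state()['contact_force'],robot.read_state()['tool_pos'])
p=np.load('p.npy').copy(); p[:2]+=[.004,-.001]
c_,n=np.cos(p[2]),np.sin(p[2])
for d,o,sc in((s,(150,190),2),(w,(215,90),400/140)):
  for q in [(-.165*np.sin(h),-.06-.165*np.cos(h),.156) for h in(.0,.17,.25,.35)]+[(0,.03,.193),(0,-.06,.168)]:
    print(((proj(d,[[p[0]+c_*q[0]-n*q[1],p[1]+n*q[0]+c_*q[1],q[2]]])[0]-o)*sc).round())
E
```

```text
[0.18752346 0.35111818 0.5527263 ] [ 0.62928817 -0.17137574  0.24860687]
[ 68. 261.]
[ 51. 241.]
[ 44. 230.]
[ 38. 217.]
[258.  77.]
[197. 144.]
[288. 115.]
[311. 121.]
[321. 125.]
[333. 130.]
[168. 199.]
[215. 176.]
```

View pics/c6.png

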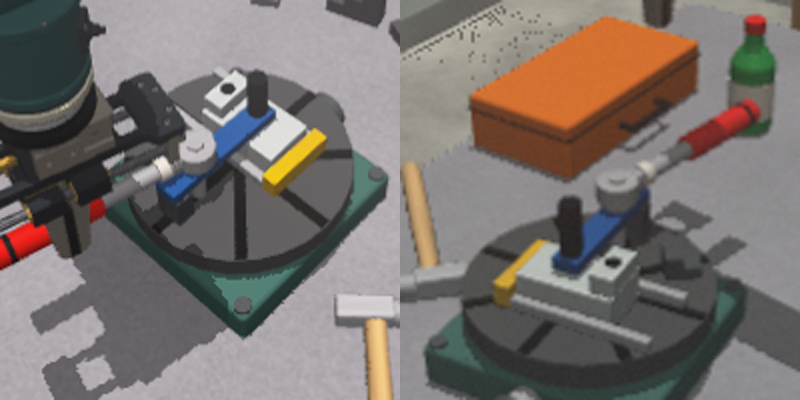

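The grip centre is at side-crop (322,124), against a predicted (321,125) for a head angle of 0.25 with the handle straight. The knob top is at (170,200), against (168,199) for a strap angle of 0. The part is home and the robot is clear, so I hand in.

```bash
python3 -c "
from rig import robot
print(robot.hand_in())"
```

```text
the job is handed in; nothing more can be done
None
```

All the steps are done and the job is handed in at about 17 s of the 62 s allowed; the hand-in reports no verdict.

- **Part:** I pushed it along the rails until it met the yellow stop at about 15 N. The pictures show no gap at the stop.
- **Strap:** I pinched the knob and swung the strap round until it met its own stop at about 17 N.
- **Wrench:** I pushed the grip clockwise. The nut went tight, and resistance peaked near 13 N. It then fell to about 9 N over 18 mm of travel, about 0.115 rad. I took that as the click and backed off.

**Last checks:** In the final side picture the grip and knob sit within 2 pixels of where they should be for a head angle of 0.25 rad with the handle straight, and a strap angle of 0. The wrist force was under 1 N with the fingers clear at 0.25 m height. I did not push towards or come near the step block, though I did not measure it again at the end.

**Disagreements:** The first fit put the fixture 3 to 6 mm short in x compared with the close-up view and the contact positions; I corrected for this. The break-over angle is inferred from tool travel and force, not read directly.

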